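# Find the stamped sample crate and send it to the dispatch line

### The job

One of the two empty sample crates is stamped underneath. Without gripping or lifting anything, tip both crates over towards the robot with your fingertips so that each lies on its long side with its underside facing away from the robot, then push the stamped one, still lying so, straight ahead until the metal dispatch line runs under about its middle. Leave the other crate lying short of the line, and do not disturb the jars, bottles and beaker.

Things in the scene. Friction and masses are not known exactly. Their poses are not given: they have to be found in the camera images.
- crate_a: one of two identical empty open-topped plywood crates, 70 mm (its x) by 140 mm (its y) by 120 mm tall, walls 7 mm, two partitions inside, 0.3 to 0.6 kg. Origin: centre of its underside; it starts upright, z up, x pointing away from the robot within 0.2 rad. Pushed along its -x near the top of its far long wall it tips over its near bottom edge, hardly sliding, and past about 40 degrees falls by itself
- crate_b: the other crate, just like crate_a, same origin and axes. A crate tipped towards the robot lies on its near long wall, 70 mm high, 120 mm deep: its x points up, its z (open side) towards the robot, its underside away from the robot, its origin 35 mm above the bench
- stamp (a point): centre of the ink stamp (dark ring 60 mm across with a bar 100 mm long through it) on the underside of the stamped crate, 0 mm from that crate's origin; unseen until the crate is tipped
- a_centre (a point): middle of crate_a, half-way up (60 mm above its underside)
- b_centre (a point): middle of crate_b, half-way up (60 mm above its underside)
- line: the dispatch line: a flush aluminium strip 20 mm wide, 660 mm long, let into the bench beyond the crates. Origin: its middle, on the bench; x points across it, away from the robot, y along it
- jar_mid: small white jar, 36 mm across, 45 mm tall, standing between the crates; origin at the centre of its foot; to be left alone
- vial_near: small amber bottle, 32 mm across, 65 mm tall, standing on the robot's side of the crates; origin at the centre of its foot; to be left alone
- bottle_right: amber bottle, 52 mm across, 130 mm tall, to the right of the crates; origin at the centre of its foot; to be left alone
- jar_left: white jar, 64 mm across, 60 mm tall, to the left of the crates; origin at the centre of its foot; to be left alone
- beaker: glass beaker, 60 mm across, 80 mm tall, to the left of the crates; origin at the centre of its foot; to be left alone
- jar_right: white jar, 56 mm across, 50 mm tall, to the right of the crates; origin at the centre of its foot; to be left alone
Mind the look-alikes: they are no part of the job. What is shaped like the crate_b but red is not meant.

How it is judged:
On the way, in this order (a step that is already met when the one before it is completed fails the run):
1. one crate has been tipped onto its long side (((angle between crate_a's own x axis and vertical below 0.2 rad and linear speed of crate_a below 0.02 m/s and height (world z) of crate_a below 0.041 m) or (angle between crate_b's own x axis and vertical below 0.2 rad and linear speed of crate_b below 0.02 m/s and height (world z) of crate_b below 0.041 m))), for 0.2 s.
2. both crates lie on their long sides, undersides away from the robot, the stamped one not yet on the line (angle between each of crate_a, crate_b's own x axis and vertical below 0.2 rad and linear speed of each of crate_a, crate_b below 0.02 m/s and height (world z) of each of crate_a, crate_b below 0.041 m and x of crate_a in the frame of line below 0 m), for 0.2 s.
At the end, for the whole second after the job is handed in: Both crates lie at rest on the long side that faced the robot; the middle of the stamped one (120 mm deep as it lies) is within 30 mm of the line's middle, its underside facing away from the robot within 0.6 rad; the other crate's underside is short of the line (angle between each of crate_a, crate_b's own x axis and vertical below 0.2 rad and height (world z) of each of crate_a, crate_b below 0.041 m and linear speed of each of crate_a, crate_b below 0.02 m/s and x of crate_a in the frame of line between 0.03 and 0.09 m and y of a_centre in the frame of line between -0.31 and 0.31 m and angle between the z axis of crate_a and the x axis of line, either way round below 0.6 rad and x of crate_b in the frame of line below -0.01 m); the robot touches nothing.
It fails at once if a crate is lifted off the bench or carried (its middle more than 90 mm up; tipping raises it to 70 mm) (height (world z) of any of a_centre, b_centre above 0.09 m).
It fails at once if the unstamped crate is pushed onto the line (x of crate_b in the frame of line above 0.01 m).
It fails at once if a jar, bottle or beaker is moved more than 20 mm or knocked over (distance of any of jar_mid, vial_near, bottle_right, jar_left, beaker, jar_right from where it was at the start of the episode above 0.02 m or angle between any of jar_mid, vial_near, bottle_right, jar_left, beaker, jar_right's own z axis and vertical above 0.4 rad).
It also fails if it takes over 56 s, if anything falls off the work surface, if the arm or the gripper's body presses on something with over 40 N, if the wrist force passes 120 N, or if a joint passes its speed limit or range.

### The arm

A 6-joint arm with a two-finger parallel gripper is mounted at the origin on the work surface. World frame = base frame: x ahead of the robot, y to its left, z up, the work surface at z = 0. Lengths are in m, angles in rad, forces in N, time in s.
With the tool pointing down it reaches from about 0.3 to 0.775 m from the base axis. Payload 14.6 kg.
Tool frame: the origin (TCP) lies where the fingers leave the gripper's body, on its centre line; the fingertips stand 97 mm ahead of it and the grasp point (between the pads) lies 78 mm ahead of it (ctrl.finger_overhang is the distance from the TCP to the fingertips, in m); z points along the fingers, y is the direction in which the jaws open and shut (so a half turn about z gives the same grasp; the last joint's range is limited). The gripper opens to 94 mm and grips with 3 to 60 N. Pads are 16 mm wide; open, the fingers measure 119 mm over their backs; the gripper's body (75 mm by 177 mm) begins 78 mm behind the grasp point.
Start: joints at [1.044, 0.3, 1.521, -0, 1.321, -0.067], TCP at [0.244, 0.493, 0.303] pointing down, gripper open.
Joint ranges: [-3.03, 3.03], [-0.79, 2.21], [0.23, 2.52], [-1.04, 4.18], [0, 3.07], [-2.55, 2.55]. Speed limits (rad/s): [2.22, 2.22, 2.57, 3.14, 3.14, 3.14].

### API

Orientations are given as [roll, pitch, yaw] about the fixed x, y, z axes, in that order (R = Rz(yaw) Ry(pitch) Rx(roll)).
In Python, from station import ctrl, imaging, hand_in gives the robot as it stands.
- The arm moves only by the shell command python3 -m pendant 'ROWS' [FORCE]. ROWS is JSON, a list of rows, each a list of 7 numbers: the shift along the tool's x, y, z normalised to -1 to 1, where 1 is 120 mm, then the turn, a rotation vector about the tool's x, y, z normalised to -1 to 1, where 1 is 30 degrees, then the closure, from -1 (fully open) to 1 (shut). A call has 1 to 10 rows; each row shifts and turns the commanded pose from where the row before left it, along the tool's axes as they then stand; what a row does not reach is not made up. A row lasts 1/12 s, in which the tool goes at most 41.7 mm and 7.16 degrees, less where a joint would pass 70% of its speed; a pose out of reach is approached as far as the arm can. A call with a number of a shift or a turn outside -1 to 1 is refused whole. A call with a gripper value outside its range is refused whole. The fingers move at their own pace and stop on an object; FORCE is the grip in N (left out, the last holds). Time passes only in rows, so rows that do not move let the fingers close. It gives the time, the measured TCP pose, the force and the opening at its end, in the units of the state.
- ctrl.get_obs(): the state, without advancing time (a new reading comes with each control period).
- imaging.camera(name): name is "scene" or "side" or "wrist"; returns a dict with "image" (420x560x3 uint8, red, green, blue), "mtx" (3x3 intrinsics, pixels), "k1" (the pictures are not rectified: a ray, as slopes to the right and down, at radius r is drawn at 1 + k1 r^2 times it, then the intrinsics apply), "rvec" (rotation vector, rad) and "tvec" (3), from world to camera coordinates, as OpenCV has them. Camera axes: x right, y down, z forward; pixel columns grow to the right and rows downward; lengths in m; the calibration is good to about 2 mm. A picture is of the moment at which its call begins. There is no depth.
- hand_in(): hands the job in, once; it reports no verdict.
The state is a dict: "time_s": time; "qpos": joint angles; "joint_vel": joint speeds; "tau": joint torques, N m; "ee_pos": TCP position; "eef_rot": TCP orientation; "force": force on the tool from outside, world axes, zero at the start; "moment": the same for the moment, N m; "grip_width": finger opening in m.
Only numpy, scipy, OpenCV 4.12 (cv2) and the standard library are available. Lean on these libraries where they do the work, as an engineer would, in place of code of your own. Each camera call takes 0.05 s, during which the arm holds its last target.

## Working session

There is one attempt and no reset: what is moved stays moved. The work goes in short steps, Python scripts to look and compute and a shell command to move; the robot and the scene stay as the last step left them, time stands still between calls to the robot, and variables do not carry over. Pictures are saved under pics/ and viewed, and the job is handed in when it is done.

```bash
ls; mkdir -p pics; cat > h.py <<'E'
import numpy as np, cv2
from station import ctrl, imaging
def snap(n,f):
    c=imaging.camera(n); cv2.imwrite('pics/'+f,c['image'][:,:,::-1]); 
    np.savez('pics/'+f+'.npz',**{k:np.asarray(v) for k,v in c.items()}); return c
def load(f): return dict(np.load('pics/'+f+'.npz'))
def ray(c,u,v):
    K=c['mtx'];k=float(c['k1']);d=np.array([(u-K[0,2])/K[0,0],(v-K[1,2])/K[1,1]])
    s=d.copy()
    for _ in range(30): s=d/(1+k*(s@s))
    R=cv2.Rodrigues(np.asarray(c['rvec'],float))[0]; o=-R.T@np.asarray(c['tvec']).ravel()
    return o,R.T@np.array([s[0],s[1],1])
def onz(c,u,v,z=0):
    o,d=ray(c,u,v); return o+d*(z-o[2])/d[2]
E
python3 - <<'E'
from h import *
for n in ['scene','side','wrist']:
    c=snap(n,n+'0.png'); print(n,c['mtx'].tolist(),c['k1'],ray(c,280,210))
print(ctrl.get_obs(),ctrl.finger_overhang)
E
```

```text
pics
scene [[384.545020118273, 0.0, 274.5684588633094], [0.0, 384.545020118273, 212.03510857590393], [0.0, 0.0, 1.0]] -0.06344914393417264 (array([ 0.95411406, -0.24664635,  0.83956728]), array([-0.49356529,  0.26660688, -0.82797439]))
side [[498.74712167813016, 0.0, 281.4334688498967], [0.0, 498.74712167813016, 211.11852193242672], [0.0, 0.0, 1.0]] 0.02805684629234583 (array([ 0.09037425, -0.85709298,  0.93286335]), array([ 0.32294684,  0.65658721, -0.68162443]))
wrist [[328.9438142378049, 0.0, 279.6318311948127], [0.0, 328.9438142378049, 209.55749619529735], [0.0, 0.0, 1.0]] -0.0570750807778638 (array([0.17099885, 0.52779117, 0.3843992 ]), array([ 0.24836225, -0.12352051, -0.96076112]))
{'time_s': 0.15, 'qpos': array([ 1.04441725e+00,  3.00311545e-01,  1.52142860e+00, -2.72474479e-05,
        1.32069092e+00, -6.65883204e-02]), 'joint_vel': array([-0.00025698, -0.00377702, -0.00176942, -0.00033557,  0.0011341 ,
       -0.00145623]), 'tau': array([-1.76704172e-03, -5.31957650e+01, -3.52826786e+01,  7.07132276e-02,
        2.36096961e-02, -1.39834251e-04]), 'ee_pos': array([0.24401241, 0.49278154, 0.30223832]), 'eef_rot': array([-3.14075434e+00, -2.94516600e-05,  2.68180864e+00]), 'force': array([-0.37919744,  0.86496272,  0.61711795]), 'moment': array([ 0.03722917,  0.01977999, -0.01877753]), 'grip_width': 0.09431867364076281} 0.0972
```

View pics/scene0.png

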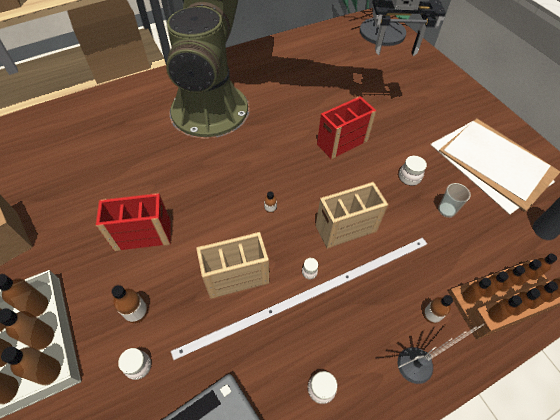

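View pics/side0.png

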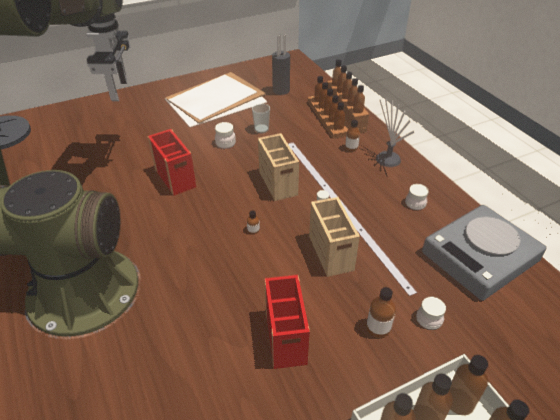

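View pics/wrist0.png

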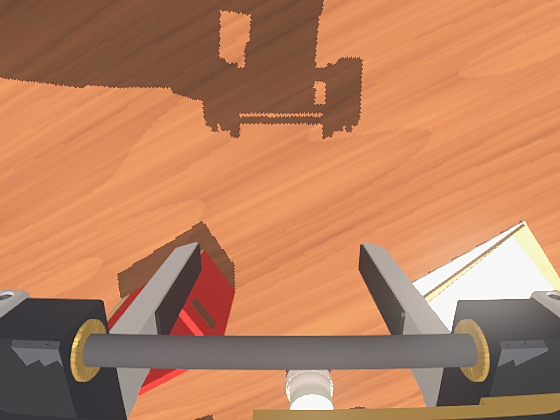

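The scene picture shows the plywood crates at about (233,265) and (352,215), the strip from (175,354) to (425,242), the small jar at (310,267) and the vial at (270,203). The two red crates are look-alikes. I'll zoom in to pick corners.

```bash
python3 - <<'E'
import cv2
i=cv2.imread('pics/scene0.png')[170:310,180:400]; cv2.imwrite('pics/z1.png',cv2.resize(i,None,fx=3.6,fy=3.6,interpolation=cv2.INTER_CUBIC))
i=cv2.imread('pics/side0.png')[120:290,230:370]; cv2.imwrite('pics/z2.png',cv2.resize(i,None,fx=3.5,fy=3.5,interpolation=cv2.INTER_CUBIC))
from h import *
c=load('scene0.png')
for p in [(177.5,354),(424,242)]: print(onz(c,*p))
E
```

```text
[ 0.68555897 -0.33981654  0.        ]
[0.70295946 0.30472773 0.        ]
```

View pics/z1.png

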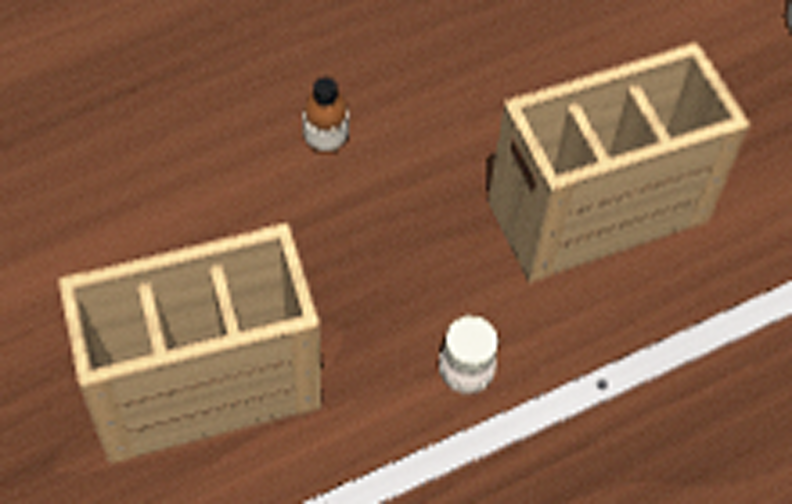

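View pics/z2.png

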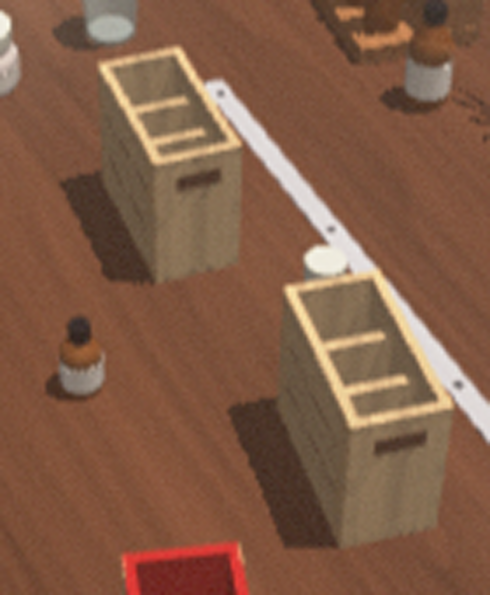

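```bash
python3 - <<'E'
from h import *
c=load('scene0.png');s=load('side0.png')
S=lambda x,y:(180+(x+.5)/3.6-.5,170+(y+.5)/3.6-.5)
T=lambda x,y:(230+(x+.5)/3.5-.5,120+(y+.5)/3.5-.5)
# order: far-right, far-left, near-left, near-right (far from robot) 
def rep(n,P):
    P=np.array(P)[:,:2]
    yv=(P[1]-P[0]+P[2]-P[3]); ang=np.arctan2(-yv[0],yv[1]); 
    print(n,P.round(4).tolist(),'c',P.mean(0).round(4),'yaw',ang.round(3),'len',[np.linalg.norm(P[i]-P[(i+1)%4]).round(4) for i in range(4)])
R=[(83,382),(320,322),(289,225),(59,278)]; L=[(554,187),(748,125),(698,43),(505,101)]
rep('R scene',[onz(c,*S(*p),.12) for p in R]); rep('L scene',[onz(c,*S(*p),.12) for p in L])
R2=[(450,405),(377,270),(284,287),(350,427)];L2=[(241,149),(181,47),(98,63),(157,165)]
rep('R side',[onz(s,*T(*p),.12) for p in R2]); rep('L side',[onz(s,*T(*p),.12) for p in L2])
print('jar_mid top',onz(c,*S(472,337),.045),'foot vial side',onz(s,*T(81,380),0.008), onz(c,*S(327,143),.01),'vial top',onz(c,*S(325,90),.065))
print('Rfoot',onz(c,*S(112,460)),onz(c,*S(320,408)),'Lfoot',onz(c,*S(532,278)),onz(c,*S(708,222)))
for n,p,z in [('bottle_r',(123,293),.13),('jar_r',(133,360),.05),('jar_l',(414,161),.06),('beaker',(458,190),.08)]: print(n,onz(c,*p,z).round(3))
E
```

```text
R scene [[0.5987, -0.2291], [0.6244, -0.0926], [0.5574, -0.0806], [0.5297, -0.218]] c [ 0.5776 -0.155 ] yaw -0.193 len [np.float64(0.1389), np.float64(0.0681), np.float64(0.1402), np.float64(0.0699)]
L scene [[0.6059, 0.0772], [0.6215, 0.2131], [0.552, 0.2227], [0.5358, 0.0833]] c [0.5788 0.1491] yaw -0.115 len [np.float64(0.1368), np.float64(0.0701), np.float64(0.1403), np.float64(0.0703)]
R side [[0.5969, -0.2285], [0.623, -0.0941], [0.5558, -0.0807], [0.529, -0.2167]] c [ 0.5762 -0.155 ] yaw -0.194 len [np.float64(0.1369), np.float64(0.0685), np.float64(0.1386), np.float64(0.0689)]
L side [[0.6024, 0.0714], [0.6221, 0.2138], [0.5519, 0.2233], [0.5365, 0.0821]] c [0.5782 0.1476] yaw -0.123 len [np.float64(0.1437), np.float64(0.0708), np.float64(0.142), np.float64(0.0667)]
jar_mid top [0.64282978 0.00512596 0.045     ] foot vial side [0.43377373 0.00278937 0.008     ] [ 0.44670661 -0.00084387  0.01      ] vial top [0.43983994 0.00134532 0.065     ]
Rfoot [ 0.59838393 -0.22895251  0.        ] [ 0.62544183 -0.0944217   0.        ] Lfoot [0.60460174 0.0786794  0.        ] [0.62216184 0.21405227 0.        ]
bottle_r [ 0.569 -0.384  0.13 ]
jar_r [ 0.674 -0.419  0.05 ]
jar_l [0.509 0.403 0.06 ]
beaker [0.647 0.427 0.08 ]
```

```bash
cat >> h.py <<'E'
from scipy.spatial.transform import Rotation as Ro
def plan(x,y,z,yaw):
    o=ctrl.get_obs(); p=np.array(o['ee_pos']); R=Ro.from_euler('xyz',o['eef_rot'])
    T=Ro.from_euler('xyz',[np.pi,0,yaw])
    print('t',o['time_s'],'pos',p.round(4),'rpy',np.round(o['eef_rot'],3),'F',np.round(o['force'],1))
    print(' turn now (30deg units)',((R.inv()*T).as_rotvec()/np.radians(30)).round(3))
    print(' shift after turn (120mm units)',(T.inv().apply(np.array([x,y,z])-p)/.12).round(3))
E
python3 - <<'E'
from h import *
plan(0.638,0.141,0.27,np.pi-.12)
c=load('scene0.png');print(onz(c,322,385),onz(c,230,378))
E
```

```text
t 0.15 pos [0.244  0.4928 0.3022] rpy [-3.141 -0.     2.682] F [-0.4  0.9  0.6]
 turn now (30deg units) [-0.002 -0.    -0.649]
 shift after turn (120mm units) [-3.611 -2.517  0.269]
[ 0.87621347 -0.09608515  0.        ] [ 0.77944992 -0.25855819  0.        ]
```

```bash
python3 -m pendant '[[0,0,0,0,0,-0.216,-1],[0,0,0,0,0,-0.216,-1],[0,0,0,0,0,-0.217,-1],[-0.258,-0.18,0.019,0,0,0,-1],[-0.258,-0.18,0.019,0,0,0,-1],[-0.258,-0.18,0.019,0,0,0,-1],[-0.258,-0.18,0.019,0,0,0,-1],[-0.258,-0.18,0.019,0,0,0,-1],[-0.258,-0.18,0.019,0,0,0,-1],[-0.258,-0.18,0.019,0,0,0,-1]]'
python3 -m pendant '[[-0.258,-0.18,0.019,0,0,0,-1],[-0.258,-0.18,0.019,0,0,0,-1],[-0.258,-0.18,0.019,0,0,0,-1],[-0.258,-0.18,0.019,0,0,0,-1],[-0.258,-0.18,0.019,0,0,0,-1],[-0.258,-0.18,0.019,0,0,0,-1],[-0.258,-0.18,0.019,0,0,0,-1],[0,0,0,0,0,0,-1],[0,0,0,0,0,0,-1]]'
python3 - <<'E'
from h import *
plan(0.638,0.141,0.195,np.pi-.12)
snap('side','side1.png'); snap('wrist','wrist1.png')
E
```

```text
time_s: 0.98
ee_pos: [0.4422, 0.3153, 0.2865]
eef_rot: [-3.142, -0.0, 3.022]
force: [-0.9, 0.2, 0.4]
grip_width: 0.0943
time_s: 1.73
ee_pos: [0.6388, 0.1393, 0.2695]
eef_rot: [-3.141, -0.002, 3.019]
force: [-0.0, 0.6, -0.1]
grip_width: 0.0938
t 1.7333 pos [0.6388 0.1393 0.2695] rpy [-3.141e+00 -2.000e-03  3.019e+00] F [-0.   0.6 -0.1]
 turn now (30deg units) [-0.001 -0.003 -0.005]
 shift after turn (120mm units) [0.009 0.013 0.621]
```

View pics/side1.png

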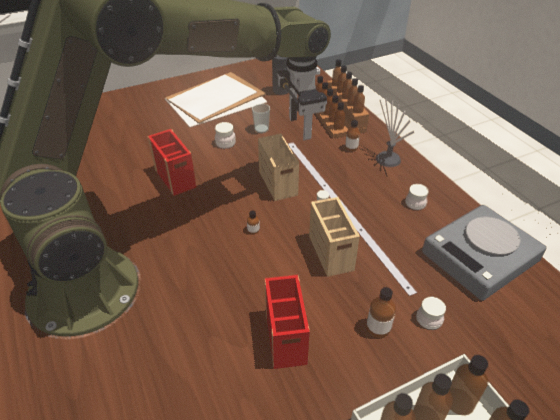

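View pics/wrist1.png

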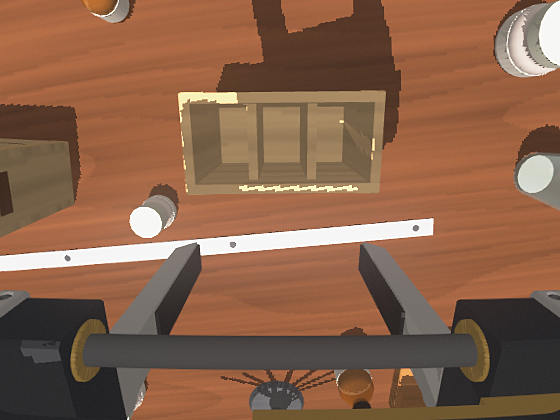

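The wrist view shows the left crate at (283,140), square to the jaws. The fingertips at (190,245) and (370,245) are beyond its far rim. I'll lower the tool and then push.

```bash
python3 -m pendant '[[0,0,0.155,0,0,0,-1],[0,0,0.155,0,0,0,-1],[0,0,0.155,0,0,0,-1],[0,0,0.155,0,0,0,-1],[0,0,0,0,0,0,-1]]'
python3 -m pendant '[[0.08,0,0,0,0,0,-1],[0.08,0,0,0,0,0,-1],[0.08,0,0,0,0,0,-1],[0.08,0,0,0,0,0,-1],[0.08,0,0,0,0,0,-1]]'
python3 - <<'E'
from h import *
snap('side','side2.png')
E
```

```text
time_s: 2.25
ee_pos: [0.6364, 0.1419, 0.193]
eef_rot: [-3.14, -0.005, 3.023]
force: [-0.3, -0.4, -0.6]
grip_width: 0.0944
time_s: 2.67
ee_pos: [0.5903, 0.1475, 0.1986]
eef_rot: [3.141, 0.004, 3.023]
force: [2.1, 0.1, 3.1]
grip_width: 0.0938
```

View pics/side2.png

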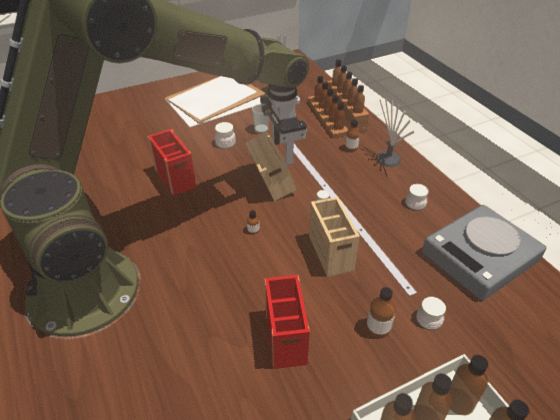

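The left crate at (270,167) is tipping cleanly. I'll keep pushing.

```bash
python3 -m pendant '[[0.08,0,0,0,0,0,-1],[0.08,0,0,0,0,0,-1],[0.08,0,0,0,0,0,-1],[0.08,0,0,0,0,0,-1],[0.08,0,0,0,0,0,-1]]'
python3 - <<'E'
from h import *
snap('side','side3.png')
E
```

```text
time_s: 3.13
ee_pos: [0.5424, 0.153, 0.1975]
eef_rot: [3.141, 0.001, 3.023]
force: [0.0, 0.4, -0.1]
grip_width: 0.094
```

View pics/side3.png

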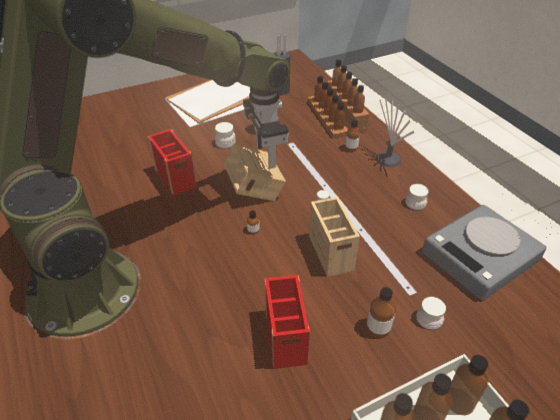

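The left crate is falling freely, with no force on the tool. Next is the right crate.

```bash
python3 -m pendant '[[0,0,0,0,0,0,-1],[0,0,-0.2,0,0,0,-1],[0,0,-0.2,0,0,0,-1],[0,0,-0.2,0,0,0,-1],[0,0,0,0,0,0,-1]]'
python3 - <<'E'
from h import *
snap('side','side4.png')
snap('scene','scene4.png')
plan(0.637,-0.1665,0.27,np.pi-.193)
E
```

```text
time_s: 3.6
ee_pos: [0.5444, 0.1527, 0.2737]
eef_rot: [3.139, 0.007, 3.022]
force: [0.3, -0.7, 0.0]
grip_width: 0.094
t 3.7 pos [0.5434 0.1524 0.2693] rpy [3.141e+00 2.000e-03 3.022e+00] F [ 0.5 -0.5 -0.8]
 turn now (30deg units) [0.001 0.004 0.14 ]
 shift after turn (120mm units) [-1.276 -2.459 -0.006]
```

View pics/side4.png

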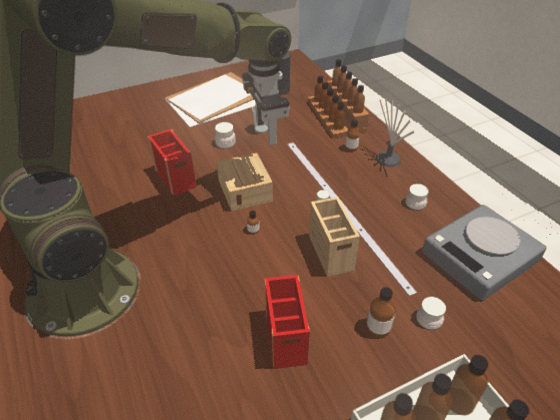

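View pics/scene4.png

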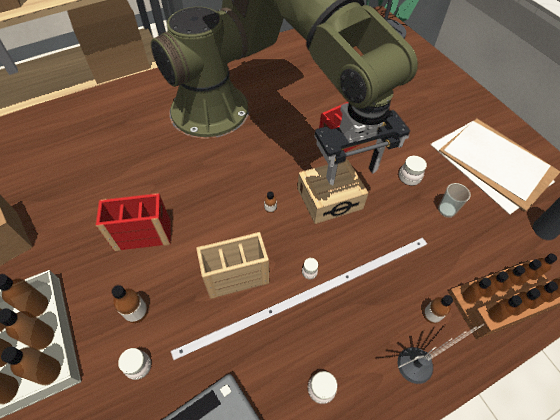

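The left crate now lies on its side with the stamp (ring and bar) at (343,208) in the scene view, so it is the one to dispatch. I'll tip the right one now.

```bash
python3 -m pendant '[[0,0,0,0,0,0.14,-1],[-0.142,-0.273,0,0,0,0,-1],[-0.142,-0.273,0,0,0,0,-1],[-0.142,-0.273,0,0,0,0,-1],[-0.142,-0.273,0,0,0,0,-1],[-0.142,-0.273,0,0,0,0,-1],[-0.142,-0.273,0,0,0,0,-1],[-0.142,-0.273,0,0,0,0,-1],[-0.142,-0.273,0,0,0,0,-1],[-0.14,-0.275,0,0,0,0,-1]]'
python3 -m pendant '[[0,0,0,0,0,0,-1],[0,0,0,0,0,0,-1]]'
python3 - <<'E'
from h import *
snap('wrist','wrist5.png')
plan(0.637,-0.1665,0.195,np.pi-.193)
E
```

```text
time_s: 4.53
ee_pos: [0.6367, -0.1686, 0.2669]
eef_rot: [3.141, -0.002, 2.948]
force: [-0.0, 0.7, 0.7]
grip_width: 0.0938
time_s: 4.7
ee_pos: [0.6364, -0.1684, 0.2664]
eef_rot: [3.141, -0.002, 2.946]
force: [-1.1, 0.1, 0.6]
grip_width: 0.0942
t 4.75 pos [ 0.6363 -0.1669  0.2668] rpy [ 3.141e+00 -2.000e-03  2.947e+00] F [-0.7  1.1  0.5]
 turn now (30deg units) [ 0.001 -0.004 -0.002]
 shift after turn (120mm units) [-0.005  0.005  0.598]
```

View pics/wrist5.png

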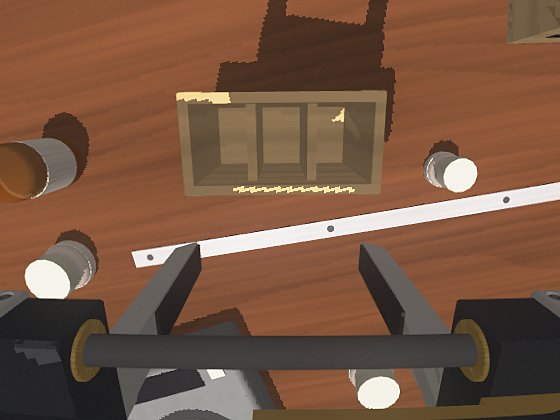

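The right crate at (283,142) sits the same way relative to the fingers, so I'll repeat the motion.

```bash
python3 -m pendant '[[0,0,0.15,0,0,0,-1],[0,0,0.15,0,0,0,-1],[0,0,0.15,0,0,0,-1],[0,0,0.15,0,0,0,-1],[0,0,0,0,0,0,-1]]'
python3 -m pendant '[[0.08,0,0,0,0,0,-1],[0.08,0,0,0,0,0,-1],[0.08,0,0,0,0,0,-1],[0.08,0,0,0,0,0,-1],[0.08,0,0,0,0,0,-1],[0.08,0,0,0,0,0,-1],[0.08,0,0,0,0,0,-1],[0.08,0,0,0,0,0,-1],[0.08,0,0,0,0,0,-1],[0.08,0,0,0,0,0,-1]]'
python3 -m pendant '[[0,0,0,0,0,0,-1],[0,0,-0.2,0,0,0,-1],[0,0,-0.2,0,0,0,-1],[0,0,-0.2,0,0,0,-1],[0,0,0,0,0,0,-1],[0,0,0,0,0,0,-1]]'
python3 - <<'E'
from h import *
snap('scene','scene6.png');snap('side','side6.png')
E
```

```text
time_s: 5.17
ee_pos: [0.6354, -0.1648, 0.1923]
eef_rot: [3.141, -0.006, 2.95]
force: [-0.5, 1.2, -1.2]
grip_width: 0.0939
time_s: 6.0
ee_pos: [0.542, -0.1473, 0.1974]
eef_rot: [-3.142, 0.001, 2.95]
force: [0.0, 0.4, 0.1]
grip_width: 0.0937
time_s: 6.5
ee_pos: [0.5429, -0.1479, 0.2699]
eef_rot: [-3.141, 0.003, 2.949]
force: [-0.4, -0.1, -0.3]
grip_width: 0.0939
```

View pics/scene6.png

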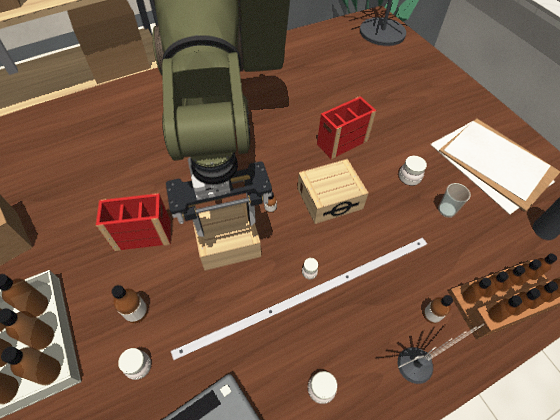

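View pics/side6.png

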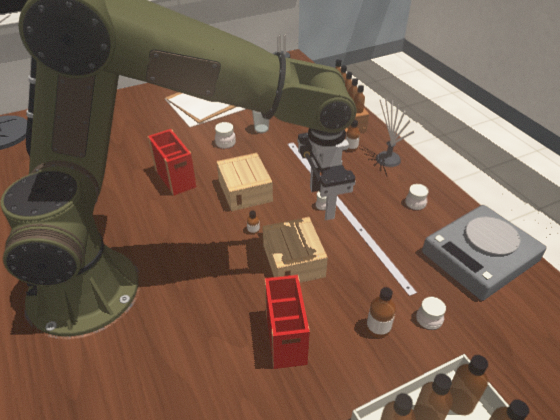

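Both crates lie down, and the right one's underside at (230,253) is plain. I'll measure the stamped crate's top face.

```bash
python3 - <<'E'
import cv2
i=cv2.imread('pics/scene6.png')[150:230,290:380]; cv2.imwrite('pics/z3.png',cv2.resize(i,None,fx=7,fy=7,interpolation=cv2.INTER_CUBIC))
E
```

```text
(no output)
```

View pics/z3.png

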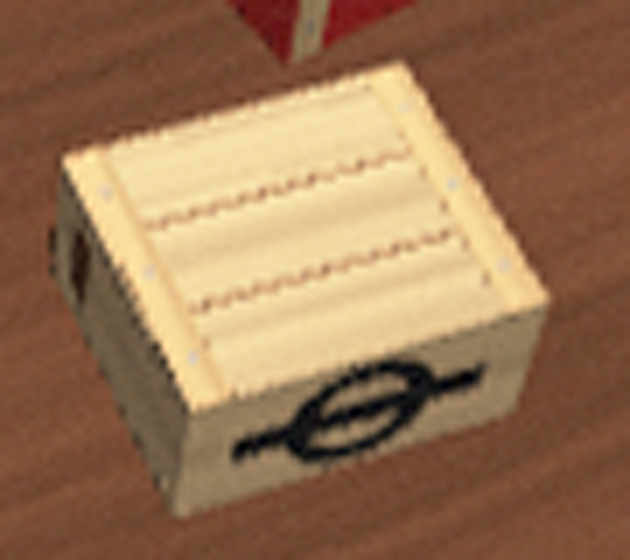

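```bash
python3 - <<'E'
from h import *
c=load('scene6.png')
S=lambda x,y:(290+(x+.5)/7-.5,150+(y+.5)/7-.5)
P=np.array([onz(c,*S(*p),.07) for p in [(188,408),(550,298),(405,60),(62,157)]])[:,:2]
print(P.round(4).tolist(),P.mean(0),[np.linalg.norm(P[i]-P[i-1]).round(4) for i in range(4)])
yv=P[1]-P[0]+P[2]-P[3];print('yaw',np.arctan2(-yv[0],yv[1]))
print('bottom far',onz(c,*S(180,517)),onz(c,*S(513,412)))
c=load('scene0.png')
print('red foot', onz(c,330,156),onz(c,372,133),'red top',[onz(c,*p,.12).round(3) for p in [(325,128),(374,112),(362,98),(319,114)]])
plan(0,0,0.25,0)
E
```

```text
[[0.5293, 0.0832], [0.546, 0.2236], [0.4269, 0.2385], [0.4108, 0.0981]] [0.47825214 0.16086095] [np.float64(0.1194), np.float64(0.1414), np.float64(0.12), np.float64(0.1413)]
yaw -0.11622678768146322
bottom far [0.53153257 0.08607526 0.        ] [ 5.47443322e-01  2.22904003e-01 -1.11022302e-16]
red foot [3.49275876e-01 2.41294231e-01 1.11022302e-16] [0.32549081 0.4071932  0.        ] red top [array([0.345, 0.212, 0.12 ]), array([0.35 , 0.366, 0.12 ]), array([0.287, 0.369, 0.12 ]), array([0.291, 0.225, 0.12 ])]
t 6.6 pos [ 0.5423 -0.1479  0.2678] rpy [ 3.141e+00 -1.000e-03  2.949e+00] F [0.1 0.7 0.3]
 turn now (30deg units) [-2.000e-03 -1.000e-03  5.632e+00]
 shift after turn (120mm units) [-4.519 -1.233  0.148]
```

```bash
python3 - <<'E'
from h import *
plan(.386,.172,.25,np.pi-.116)
E
```

```text
t 6.6 pos [ 0.5423 -0.1479  0.2678] rpy [ 3.141e+00 -1.000e-03  2.949e+00] F [0.1 0.7 0.3]
 turn now (30deg units) [ 0.    -0.002 -0.147]
 shift after turn (120mm units) [1.602 2.497 0.148]
```

```bash
python3 -m pendant '[[0,0,0,0,0,-0.147,-1],[0.16,0.25,0.015,0,0,0,-1],[0.16,0.25,0.015,0,0,0,-1],[0.16,0.25,0.015,0,0,0,-1],[0.16,0.25,0.015,0,0,0,-1],[0.16,0.25,0.015,0,0,0,-1],[0.16,0.25,0.015,0,0,0,-1],[0.16,0.25,0.015,0,0,0,-1],[0.16,0.25,0.015,0,0,0,-1],[0.16,0.25,0.015,0,0,0,-1]]'
python3 -m pendant '[[0.16,0.25,0.015,0,0,0,-1],[0,0,0,0,0,0,-1],[0,0,0,0,0,0,-1],[0,0,0,0,0,0,-1]]'
python3 - <<'E'
from h import *
snap('wrist','wrist7.png')
plan(.386,.172,.132,np.pi-.116)
E
```

```text
time_s: 7.43
ee_pos: [0.4006, 0.1413, 0.2513]
eef_rot: [-3.141, -0.001, 3.025]
force: [0.9, -0.1, 0.5]
grip_width: 0.0939
time_s: 7.77
ee_pos: [0.3864, 0.1717, 0.2499]
eef_rot: [-3.141, -0.001, 3.026]
force: [-0.5, 0.5, 0.1]
grip_width: 0.0939
t 7.8167 pos [0.3867 0.1713 0.25  ] rpy [-3.141e+00 -1.000e-03  3.025e+00] F [ 0.2 -0.3 -0.3]
 turn now (30deg units) [-0.001 -0.001 -0.002]
 shift after turn (120mm units) [0.006 0.005 0.983]
```

View pics/wrist7.png

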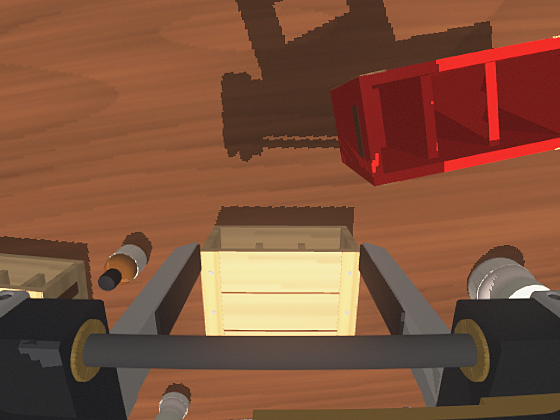

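```bash
python3 - <<'E'
from h import *
c=load('wrist7.png')
for p,z in [((202,251),.07),((358,251),.07),((375,185),.12),((434,163),.12),((195,245),.153),((365,245),.153)]: print(p,onz(c,*p,z).round(3))
E
```

```text
(202, 251) [0.409 0.1   0.07 ]
(358, 251) [0.425 0.234 0.07 ]
(375, 185) [0.356 0.237 0.12 ]
(434, 163) [0.346 0.277 0.12 ]
(195, 245) [0.372 0.122 0.153]
(365, 245) [0.384 0.221 0.153]
```

```bash
python3 -m pendant '[[-0.06,0,0.05,0,0,0,-1],[0,0,0.22,0,0,0,-1],[0,0,0.22,0,0,0,-1],[0,0,0.22,0,0,0,-1],[0,0,0.22,0,0,0,-1],[0,0,0,0,0,0,-1],[0,0,0,0,0,0,-1]]'
python3 -m pendant '[[-0.08,0.01,0,0,0,0,-1],[-0.08,0.01,0,0,0,0,-1],[-0.08,0.01,0,0,0,0,-1],[-0.08,0.01,0,0,0,0,-1],[-0.08,0.01,0,0,0,0,-1]]'
python3 - <<'E'
from h import *
snap('side','side8.png')
E
```

```text
time_s: 8.4
ee_pos: [0.3938, 0.1703, 0.1381]
eef_rot: [-3.14, -0.002, 3.024]
force: [-0.5, 0.4, 1.4]
grip_width: 0.0942
time_s: 8.82
ee_pos: [0.4432, 0.1715, 0.1394]
eef_rot: [3.141, 0.0, 3.025]
force: [-5.5, 0.1, 3.1]
grip_width: 0.0935
```

View pics/side8.png

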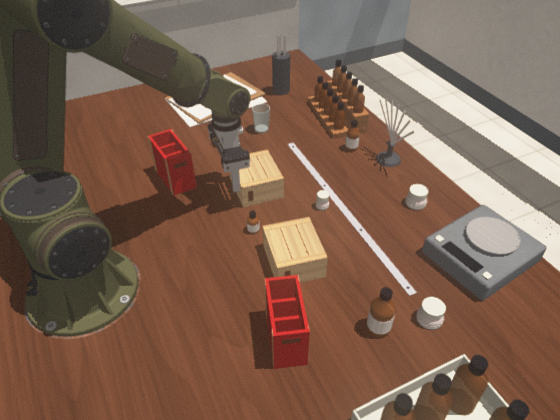

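The crate at (257,177) is sliding flat at about 5.5 N. I'll carry on.

```bash
python3 -m pendant '[[-0.1,0.012,0,0,0,0,-1],[-0.1,0.012,0,0,0,0,-1],[-0.1,0.012,0,0,0,0,-1],[-0.1,0.012,0,0,0,0,-1],[-0.1,0.012,0,0,0,0,-1],[-0.1,0.012,0,0,0,0,-1],[-0.1,0.012,0,0,0,0,-1],[-0.1,0.012,0,0,0,0,-1],[-0.1,0.012,0,0,0,0,-1],[-0.05,0.006,0,0,0,0,-1]]'
python3 - <<'E'
from h import *
snap('scene','scene9.png')
i=cv2.imread('pics/scene9.png')[170:310,280:440]; cv2.imwrite('pics/z9.png',cv2.resize(i,None,fx=5,fy=4,interpolation=cv2.INTER_CUBIC))
E
```

```text
time_s: 9.7
ee_pos: [0.558, 0.1718, 0.1391]
eef_rot: [3.141, 0.001, 3.025]
force: [-4.6, -1.0, 3.8]
grip_width: 0.0941
```

View pics/z9.png

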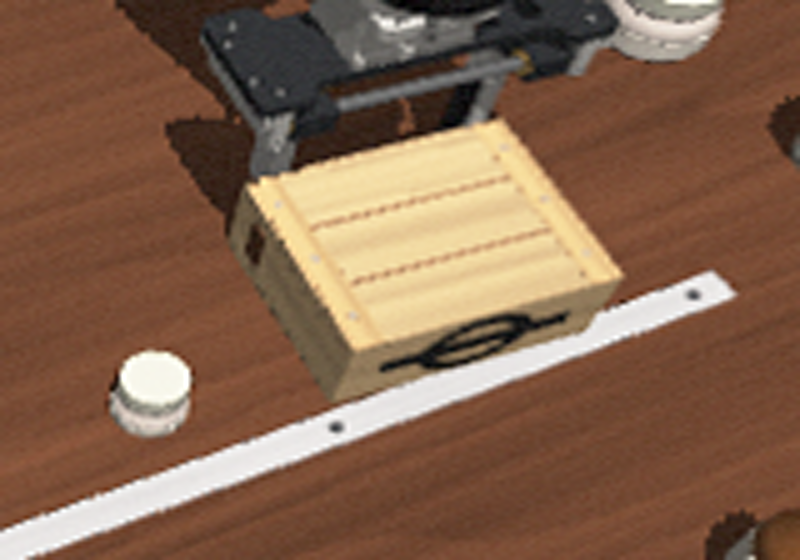

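```bash
python3 - <<'E'
from h import *
c=load('scene9.png')
S=lambda x,y:(280+(x+.5)/5-.5,170+(y+.5)/4-.5)
P=[onz(c,*S(*p),.07)[:2] for p in [(357,350),(622,275),(497,118),(250,182)]];P=np.array(P)
print(P.round(4).tolist(),P.mean(0),'bottom',onz(c,*S(335,402)))
m=P.mean(0); lx=.6856+(m[1]+.34)/.6445*.0174; print('line x',lx,'to go',lx-m[0])
plan(0,0,0,3)
E
```

```text
[[0.68, 0.0855], [0.6949, 0.2227], [0.576, 0.2356], [0.5618, 0.1009]] [0.62817307 0.16116426] bottom [0.67977574 0.08723353 0.        ]
line x 0.69913026866406 to go 0.07095720064398015
t 9.75 pos [0.5584 0.1717 0.139 ] rpy [3.141e+00 1.000e-03 3.025e+00] F [ 0.2 -0.3 -0.6]
 turn now (30deg units) [0.001 0.002 0.047]
 shift after turn (120mm units) [ 4.405 -2.073  1.159]
```

```bash
python3 -m pendant '[[-0.07,0.008,0,0,0,0,-1],[-0.07,0.008,0,0,0,0,-1],[-0.07,0.008,0,0,0,0,-1],[-0.07,0.008,0,0,0,0,-1],[-0.07,0.008,0,0,0,0,-1],[-0.07,0.008,0,0,0,0,-1],[-0.07,0.008,0,0,0,0,-1],[-0.07,0.008,0,0,0,0,-1],[-0.03,0.004,0,0,0,0,-1],[0,0,0,0,0,0,-1]]'
python3 -m pendant '[[0.1,0,0,0,0,0,-1],[0.15,0,0,0,0,0,-1],[0.1,0,-0.1,0,0,0,-1],[0,0,-0.25,0,0,0,-1],[0,0,-0.25,0,0,0,-1],[0,0,-0.25,0,0,0,-1],[0,0,-0.25,0,0,0,-1],[0,0,-0.1,0,0,0,-1],[0,0,0,0,0,0,-1],[0,0,0,0,0,0,-1]]'
python3 - <<'E'
from h import *
snap('scene','scene10.png');snap('side','side10.png')
i=cv2.imread('pics/scene10.png')[170:310,280:440]; cv2.imwrite('pics/z10.png',cv2.resize(i,None,fx=5,fy=4,interpolation=cv2.INTER_CUBIC))
E
```

```text
time_s: 10.58
ee_pos: [0.6284, 0.1717, 0.1387]
eef_rot: [3.141, 0.001, 3.025]
force: [0.4, 0.1, 0.3]
grip_width: 0.094
time_s: 11.42
ee_pos: [0.586, 0.1766, 0.2819]
eef_rot: [-3.142, -0.0, 3.025]
force: [0.0, 0.4, -0.0]
grip_width: 0.0937
```

View pics/z10.png

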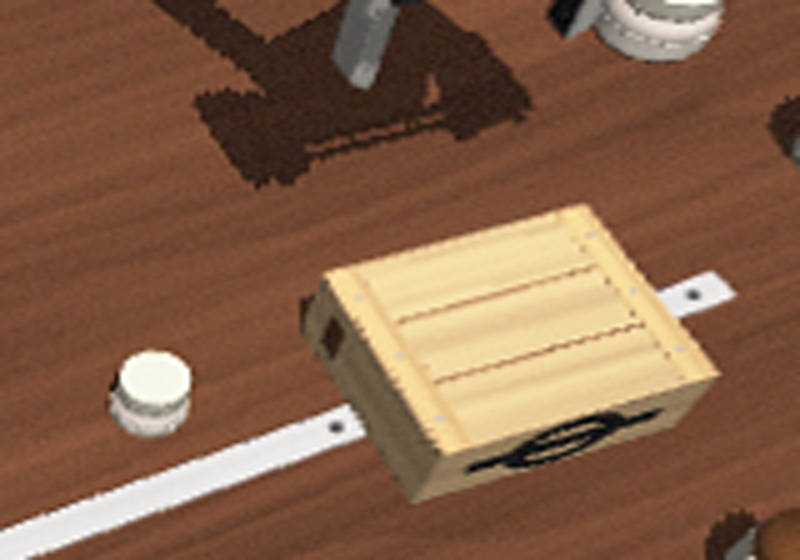

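View pics/scene10.png

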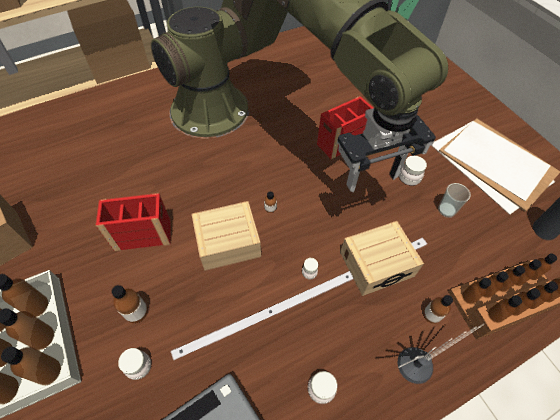

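View pics/side10.png

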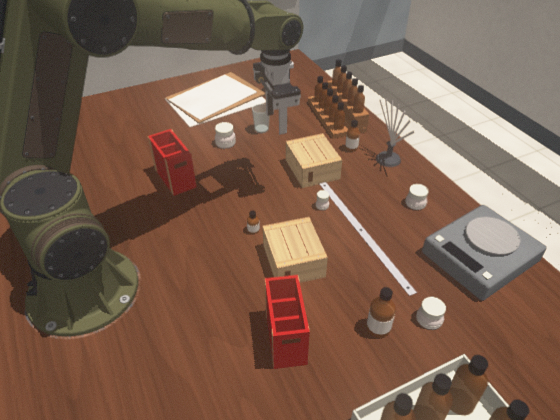

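```bash
python3 - <<'E'
from h import *
c=load('scene10.png')
S=lambda x,y:(280+(x+.5)/5-.5,170+(y+.5)/4-.5)
P=np.array([onz(c,*S(*p),.07)[:2] for p in [(442,457),(719,374),(587,204),(322,270)]])
m=P.mean(0); lx=.6856+(m[1]+.34)/.6445*.0174; u=(P[0]+P[1])/2
print(P.round(4).tolist(),m,'line x',lx,'centre off',m[0]-lx,'underside off',u[0]-lx,'bottom',onz(c,*S(412,502)))
print('other underside', [onz(c,*p,.07).round(3) for p in [(202,268),(260,252)]], 'jar_mid', onz(c,310.5,263.5,.045).round(3))
a=load('scene0.png')['image'].astype(int);b=c['image'].astype(int);d=abs(a-b).sum(2)
for n,(x,y) in dict(jar_mid=(310,268),vial=(270,203),bottle_r=(130,303),jar_r=(135,363),jar_l=(413,170),beaker=(453,200)).items(): print(n,d[y-14:y+15,x-12:x+13].mean().round(1))
E
```

```text
[[0.7511, 0.0833], [0.7664, 0.2229], [0.6477, 0.2376], [0.629, 0.0992]] [0.69856248 0.16073126] line x 0.6991185785295607 centre off -0.0005560995688570491 underside off 0.059661681152012425 bottom [0.74965059 0.08504049 0.        ]
other underside [array([ 0.556, -0.223,  0.07 ]), array([ 0.577, -0.091,  0.07 ])] jar_mid [0.643 0.004 0.045]
jar_mid 6.6
vial 7.9
bottle_r 8.7
jar_r 4.3
jar_l 9.8
beaker 6.8
```

```bash
python3 -c "
from station import hand_in
print(hand_in())"
```

```text
the job is handed in; nothing more can be done
None
```

I tipped both crates towards the robot with the open fingertips, without gripping or lifting. The left one turned out to be stamped, so I pushed it straight ahead onto the dispatch line, backed the tool clear and handed the job in at about 11.5 s.

**Stamped crate:** in the last pictures it lies flat, 0.6 mm short of centred on the line. Its underside is 60 mm past the line's middle and faces away from the robot, turned by about 0.1 rad.

**Other crate:** it lies flat with its underside at about x = 0.56 to 0.58, more than 0.1 m short of the line.

**Jars, bottles and beaker:** comparing the pictures from before and after, all six stand where they started.

**Tool:** it was well clear of everything, with no contact force, when I handed in.

No check failed or disagreed by more than a few millimetres, except that the other crate's underside lies about 15 mm further from the robot than predicted. `hand_in` gave no verdict.

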